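Hold the recessed reset of a bench controller down with a stylus

ROBOT

A 6-joint arm with a two-finger parallel gripper is mounted at the origin on the work surface. World frame = base frame: x ahead of the robot, y to its left, z up, the work surface at z = 0. Lengths are in mm, angles in rad, forces in N, time in s.
With the tool pointing down it reaches from about 350 to 925 mm from the base axis. Payload 6.4 kg.
Tool frame: the origin (TCP) lies midway between the tips of the shut fingers; the grasp point (between the pads) lies 19 mm behind it (bot.pinch_z is the distance from the TCP to the grasp point, in mm); x points along the fingers, y is the direction in which the jaws open and shut, and the axes are right-handed (so a half turn about x gives the same grasp; the last joint's range is limited). The gripper opens to 85 mm and grips with 20 to 120 N. Pads are 22 mm wide; open, the fingers measure 114 mm over their backs; the gripper's body (76 mm by 85 mm) begins 54 mm behind the grasp point. The pads swing forward as they close: fully open they stand 13 mm farther back than shut.
Start: joints at [1.096, 0.245, 1.558, -0, 1.339, -0.174], TCP at [192.582, 620.827, 231.29] pointing down, gripper open.
Joint ranges: [-3.13, 3.13], [-1.02, 2.26], [0.13, 2.54], [-0.95, 4.09], [0.21, 2.88], [-2.74, 2.74]. Speed limits (rad/s): [2.57, 2.57, 3.14, 3.14, 3.14, 3.14].

INTERFACE

Orientations are given as [roll, pitch, yaw] about the fixed x, y, z axes, in that order (R = Rz(yaw) Ry(pitch) Rx(roll)).
In Python, from station import telemetry, vision, bot gives the robot as it stands. The module is installed in compiled form; this text tells all that it offers.
- The arm moves only by the shell command python3 -m handwheel 'ROWS' [FORCE]. ROWS is JSON, a list of rows, each a list of 3 entries, a list of its own where there are three numbers: the shift along the world's x, y, z in m, then the turn, a rotation vector about the world's x, y, z in rad, then the finger opening in m, from 0 to 0.0854. A call has exactly 8 rows; each row shifts and turns the commanded pose from where the row before left it; what a row does not reach is not made up. A row lasts 1/10 s, in which the tool goes at most 50 mm and 8.59 degrees, less where a joint would pass 70% of its speed; a pose out of reach is approached as far as the arm can. A call is refused whole if a number of a shift passes 0.05 or a number of a turn 0.15, either way. A call with a gripper value outside its range is refused whole. The fingers move at their own pace and stop on an object; FORCE is the grip in N (left out, the last holds). Time passes only in rows, so rows that do not move let the fingers close, or fill a call up. It gives the time, the measured TCP pose, the force and the opening at its end, in the units of the state.
- telemetry.sense(): the state, without advancing time (a new reading comes with each control period).
- vision.snapshot(name): name is "scene" or "top" or "wrist"; returns the picture (480x640x3 uint8, red, green, blue); there is no depth.
- vision.camera_model(name): a dict with "fx", "fy", "cx", "cy" (pixels), "rvec" (rotation vector, rad) and "tvec" (3), from world to camera coordinates, as OpenCV has them. Camera axes: x right, y down, z forward; pixel columns grow to the right and rows downward; lengths in mm; the calibration is good to about 2 mm. A picture is of the moment at which its call begins: read the wrist's pose just before it. camera_model takes no time and is no camera call; for the wrist camera it gives the pose at the moment of the call.
- bot.close_job(): hands the job in, once; it reports no verdict.
Trained networks look in the newest picture that a camera, given by its name, has taken for a name from the list of things; names that differ only in an ending like _2 or _b are one class to them, and where a whole thing is asked for, a point or a joint stands for the part that bears it (a point fixed in the world has none). Each returns a list of dicts, best first, with "confidence" (0 to 1); they miss things now and then, are a little off and sometimes report something else, mostly with a low value. They report only what shows in the picture. A call takes as long as a camera call. They do not tell look-alikes from the thing itself.
- vision.masks_of(label, camera): "mask" (480x640 bool, what is visible of it) and "rect" ([centre column, centre row, width, height] in pixels, round what is visible of it).
The state is a dict: "t": time; "joint_pos": joint angles; "joint_vel": joint speeds; "joint_torque": joint torques, N m; "eef_pos": TCP position; "orientation": TCP orientation; "contact_force": force on the tool from outside, world axes, zero at the start; "ft_torque": the same for the moment, N m; "finger_gap": finger opening in mm.
Only numpy, scipy, OpenCV 4.12 (cv2) and the standard library are available. Lean on these libraries where they do the work, as an engineer would, in place of code of your own. Each camera call takes 0.05 s, during which the arm holds its last target.

TASK

Pull the service tray of the black bench controller fully open by its bar handle; then take the yellow-handled stylus out of its white stand, reach its steel tip through the red-ringed hole in the tray's grey panel and gently press the reset button below all the way down. Finish still gripping the stylus by its handle with the button held down and the tray open; leave the dispenser, flux jar and solder spool as they are.

Things in the scene. Friction and masses are not known exactly. Their poses are not given: they have to be found in the camera images.
- unit: black bench controller, a case 260 deep (x) x 240 wide (y) x 115 high (z), fixed to the bench; origin at the centre of its underside, its x axis points from its front (robot side) to its back. The service tray slides out of the upper half of its front.
- tray (a joint): service tray drawer: metres pulled out of the case, along the unit's -x direction; 0 = shut, 0.14 = fully open against its stop; it may start slightly open. Slides level with about 1.5 N of friction and stays where it is left. Its front panel is 226 wide and 53 high (top 107 above the bench, 8 below the top of the case).
- tray_handle (a point): centre of the tray's bar handle: a level round steel bar of 10 diameter and 110 long, parallel to the unit's y axis, 92 above the bench, its axis 40 in front of the tray's front panel (35 of clear gap behind it, open above and below; a post to the panel at each end)
- aperture (a point): centre of the round hole in the tray's grey cover panel, at the panel's top face (102 above the bench); hole diameter 14, panel 4 thick, a flat red ring of about 32 diameter round it. It lies on the tray's centre line, 107 behind the handle bar (67 behind the front of the front panel), moves with the tray and is hidden in the case until the tray is open.
- reset (a joint): red reset button straight below the hole: metres pressed down, 0 = released, 0.006 = bottom of its travel; the spring needs about 1.8 N to start and 6 N at the bottom, and pushes it back up when let go
- reset_top (a point): centre of the button's top face (20 diameter), 24 below the panel's top face when released; faces up
- stand: white fixed stylus stand, a block 70 x 70 x 60 high with one round vertical hole (9 diameter, 55 deep) in the middle of its top; origin at the centre of its underside
- stylus: stylus standing upright in the stand, tip down: yellow round handle 16 in diameter and 80 long with black bands, below it a steel shaft 6 in diameter and 50 long; about 50 g. Origin at the tip, z axis from the tip up along the handle. In the stand the shoulder of the handle rests on the stand's top, so the tip is 10 above the bench and the handle spans 60 to 140 above the bench.
- stylus_tip (a point): end of the stylus's steel shaft
- stylus_grip (a point): middle of the stylus's handle, 90 from the tip
- dispenser: bystander: round glass solvent dispenser with a steel pump top, 76 in diameter, 109 high, loose; origin at the centre of its underside
- flux_jar: bystander: small jar, 48 in diameter, 40 high, loose; origin at the centre of its underside
- spool: bystander: orange-flanged solder spool lying flat, 60 in diameter, 36 high, loose; origin at the centre of its underside
Mind the look-alikes: they are no part of the job. There is more than one size of the stylus; the one meant has the size given above. Leave any purple look-alike of the stand alone.

How it is judged (in metres and radians):
On the way, in this order (a step that is already met when the one before it is completed fails the run):
1. the tray is pulled open, the stylus still in its stand (value of joint tray above 0.115 m and z of stylus_tip in the frame of stand below 0.03 m), for 0.2 s.
2. the stylus is gripped and lifted clear out of the stand (distance between the grasp point and stylus_grip below 0.05 m and contact force between the fingers and stylus above 2 N and z of stylus_tip in the frame of stand above 0.062 m), for 0.1 s.
At the end, for the whole second after the job is handed in: the tray is open by more than 115 mm of its 140; the button is held more than 4 mm down of its 6, with the stylus tip on it, within 7 mm of the hole's axis; the gripper grips the stylus by its handle (contact over 2 N, grasp point within 50 mm of the handle's middle) (value of joint tray above 0.115 m and value of joint reset above 0.004 m and distance between stylus_tip and reset_top below 0.012 m and horizontal distance between stylus_tip and aperture below 0.007 m and distance between the grasp point and stylus_grip below 0.05 m and contact force between the fingers and stylus above 2 N); the arm keeps its last pose, push and grip.
It fails at once if the dispenser is pushed away (over 30 mm) or tipped over (distance of dispenser from where it was at the start of the episode above 0.03 m or angle between dispenser's own z axis and vertical above 0.5 rad).
It fails at once if the flux jar is pushed away (over 30 mm) or tipped over (distance of flux_jar from where it was at the start of the episode above 0.03 m or angle between flux_jar's own z axis and vertical above 0.5 rad).
It fails at once if the spool is pushed away (over 30 mm) or tipped over (distance of spool from where it was at the start of the episode above 0.03 m or angle between spool's own z axis and vertical above 0.5 rad).
It fails at once if the stylus is rammed against the controller, its panel or button (over 40 N) (contact force between stylus and unit above 40 N).
It also fails if it takes over 51 s, if anything falls off the work surface, if the arm or the gripper's body presses on something with over 40 N, if the wrist force passes 120 N, or if a joint passes its speed limit or range.

## Working session

There is one attempt and no reset: what is moved stays moved. The work goes in short steps, Python scripts to look and compute and a shell command to move; the robot and the scene stay as the last step left them, time stands still between calls to the robot, and variables do not carry over. Pictures are saved under pics/ and viewed, and the job is handed in when it is done.

```bash
mkdir -p pics
python3 - <<'E'
from station import telemetry, vision, bot
import cv2
print(telemetry.sense()); print(bot.pinch_z)
for n in ("scene","top","wrist"):
    im=vision.snapshot(n); cv2.imwrite(f"pics/{n}0.png",im[:,:,::-1]); print(n,vision.camera_model(n))
E
```

```text
{'t': 0.0, 'joint_pos': array([ 1.09591501e+00,  2.45828051e-01,  1.55902512e+00, -1.92087716e-06,
        1.33869209e+00, -1.74128318e-01]), 'joint_vel': array([ 1.18267811e-03, -7.66434004e-04, -8.63352525e-05,  5.26235141e-04,
        7.14201403e-04,  2.35394727e-04]), 'joint_torque': array([ 2.24412623e-03, -4.29506063e+01, -3.26135695e+01,  2.02596374e-05,
        5.25544194e-03,  1.02249814e-06]), 'eef_pos': array([192.30764089, 620.31351552, 230.16541077]), 'orientation': array([-1.74396771,  1.56884372, -2.04472027]), 'contact_force': array([-0.04768429,  0.26576068, -0.56929781]), 'ft_torque': array([-0.00929833,  0.02899652, -0.04075148]), 'finger_gap': 85.77842108098346}
18.700000000000003
scene {'fx': 538.1852674591221, 'fy': 538.1852674591221, 'cx': 308.83223411802805, 'cy': 238.10029471454575, 'rvec': array([ 1.38621515,  2.04033639, -0.9523309 ]), 'tvec': array([ 172.13461589, -315.4231102 , 1721.10607789])}
top {'fx': 436.4505997675645, 'fy': 436.4505997675645, 'cx': 316.80032567020123, 'cy': 244.23359644948695, 'rvec': array([ 2.19820592, -2.19256893,  0.05689885]), 'tvec': array([ 62.62034899, 608.17791867, 908.25528202])}
wrist {'fx': 333.780645346637, 'fy': 333.780645346637, 'cx': 320.19434170875775, 'cy': 239.65076763492817, 'rvec': array([-2.30107015, -1.69616191, -0.28381782]), 'tvec': array([-648.97614694,  -41.45802626,  381.37844024])}
```

View pics/scene0.png

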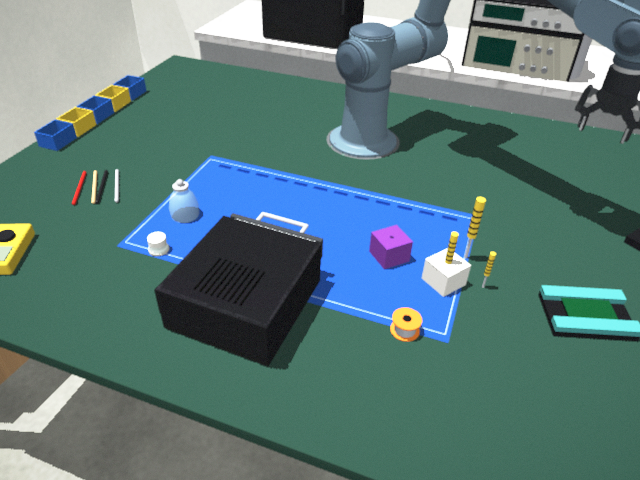

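View pics/top0.png

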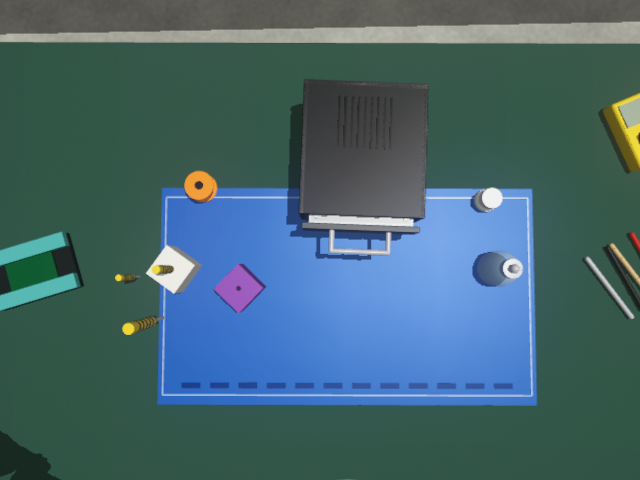

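View pics/wrist0.png

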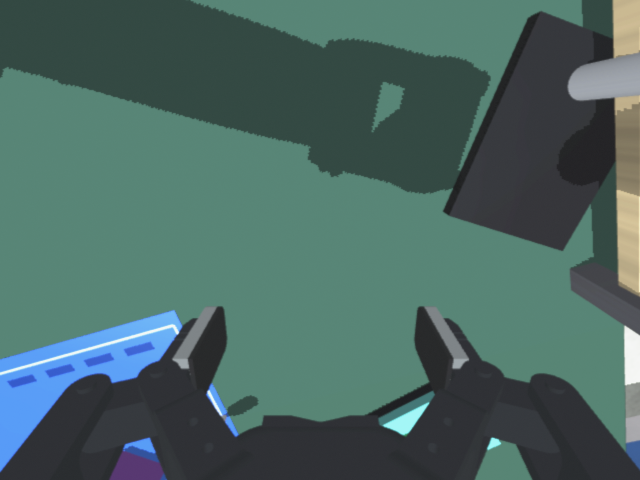

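```bash
cat > h.py <<'E'
import numpy as np, cv2
from station import telemetry, vision, bot
def bp(cam,uv,z):
    m=cam if isinstance(cam,dict) else vision.camera_model(cam)
    R=cv2.Rodrigues(m['rvec'])[0]; t=m['tvec']
    c=-R.T@t
    uv=np.atleast_2d(uv).astype(float)
    d=np.c_[(uv[:,0]-m['cx'])/m['fx'],(uv[:,1]-m['cy'])/m['fy'],np.ones(len(uv))]@R
    return c+d*((z-c[2])/d[:,2])[:,None]
def pj(cam,p):
    m=cam if isinstance(cam,dict) else vision.camera_model(cam)
    K=np.array([[m['fx'],0,m['cx']],[0,m['fy'],m['cy']],[0,0,1]])
    return cv2.projectPoints(np.atleast_2d(p).astype(float),m['rvec'],m['tvec'],K,None)[0][:,0]
E
python3 - <<'E'
from h import *
vision.snapshot("top")
for l in ("unit","tray_handle","stand","stylus","dispenser","flux_jar","spool"):
    for r in vision.masks_of(l,"top"):
        print(l,round(r['confidence'],2),np.round(r['rect'],1),r['mask'].sum())
        if r['confidence']>.5: np.save(f"m_{l}_{int(r['rect'][0])}.npy",r['mask'])
im=cv2.imread("pics/top0.png")
c=cv2.resize(im[200:350,100:250],None,fx=4,fy=4,interpolation=cv2.INTER_CUBIC);cv2.imwrite("pics/cr1.png",c)
c=cv2.resize(im[190:270,290:440],None,fx=5,fy=5,interpolation=cv2.INTER_CUBIC);cv2.imwrite("pics/cr2.png",c)
im=cv2.imread("pics/scene0.png")
c=cv2.resize(im[180:310,360:510],None,fx=5,fy=4.6,interpolation=cv2.INTER_CUBIC);cv2.imwrite("pics/cr3.png",c)
E
```

```text
unit 0.7 [487.1 200.5  26.1  26.2] 502
unit 0.57 [362.4 167.  129.9 176.2] 19565
tray_handle 0.82 [363.9 235.5 117.   39.4] 2298
stand 0.92 [175.2 266.4  51.2  46.7] 1441
stand 0.57 [238.6 289.1  54.5  49.1] 1409
stylus 0.74 [163.4 269.   26.1   7.7] 181
stylus 0.65 [142.3 326.7  44.7  17.2] 369
dispenser 0.68 [487.4 199.2  27.2  25.9] 515
dispenser 0.66 [499.4 269.4  43.8  37.5] 1270
dispenser 0.35 [362.2 235.1 117.6  40.6] 2370
flux_jar 0.9 [489.4 199.8  31.3  24.7] 511
flux_jar 0.52 [499.7 270.5  42.8  38.4] 1208
spool 0.87 [200.2 186.5  32.5  29.4] 748
```

View pics/cr1.png

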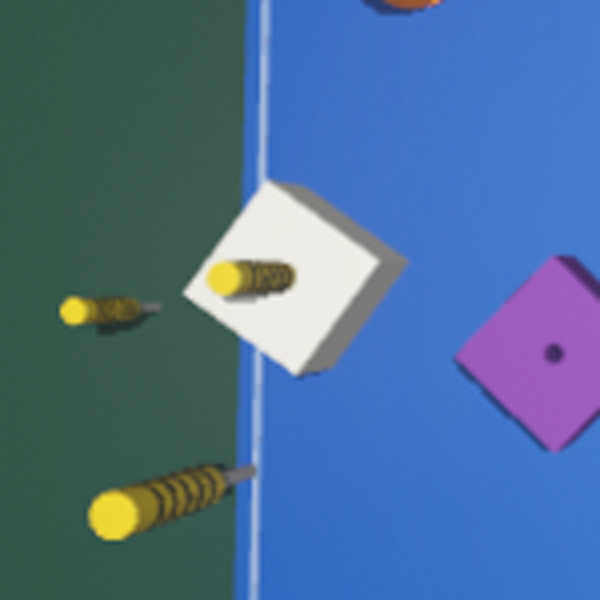

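View pics/cr2.png

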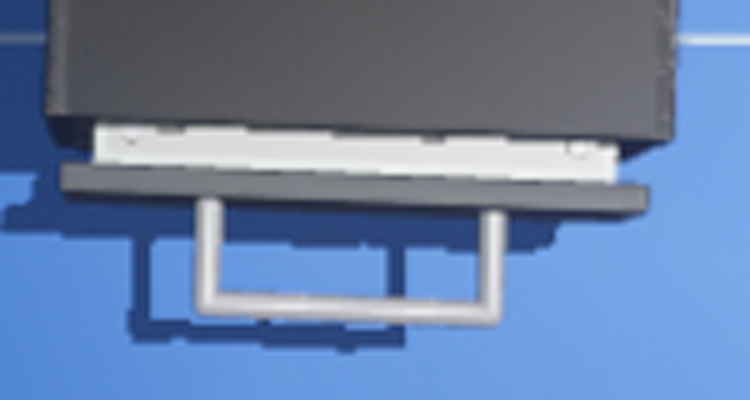

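View pics/cr3.png

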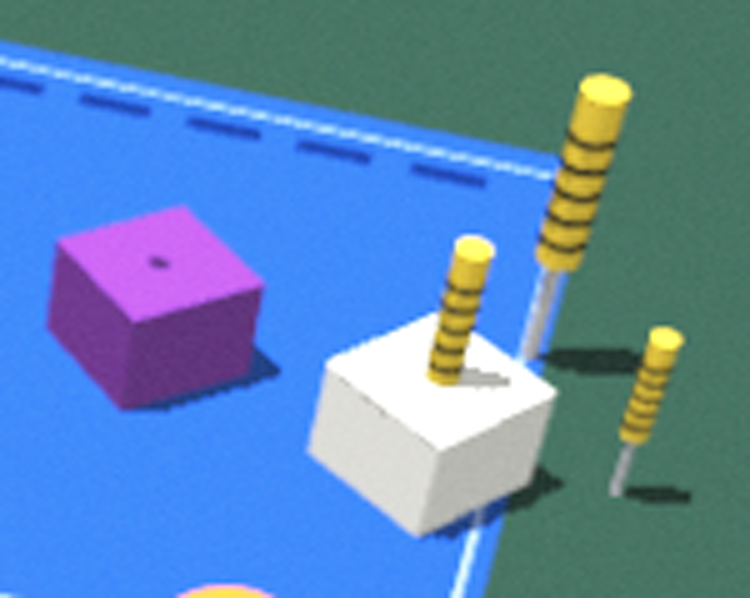

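Run:
```python
from h import *
bar=bp("top",[[290+207/5,190+304/5],[290+490/5,190+314/5]],92); print("bar",bar, np.linalg.norm(bar[1]-bar[0]))
fr=bp("top",[[290+63/5,190+192/5],[290+648/5,190+210/5]],107); print("front panel front top edge",fr,np.linalg.norm(fr[1]-fr[0]))
bk=bp("top",[[304.5,80],[428.3,85.5],[302,217],[424.5,218]],115); print("case",bk)
def c1(x,y): return [100+x/4,200+y/4]
print("styl top",bp("top",[c1(224,278)],140)); 
print("stand top corners",bp("top",[c1(268,181),c1(380,262),c1(299,376),c1(183,292)],60), "mean",bp("top",[c1(268,181),c1(380,262),c1(299,376),c1(183,292)],60).mean(0))
# scene
def c3(x,y): return [360+x/5,180+y/4.6]
print("scene styl top",bp("scene",[c3(474,247)],140))
s=bp("scene",[c3(437,312),c3(556,392),c3(440,448),c3(326,363)],60);print("scene stand",s,s.mean(0))
print("small top",bp("top",[c1(74,311)],80),bp("scene",[c3(617,493)],0), "base big",bp("scene",[c3(532,358)],0),bp("top",[c1(250,470)],0),bp("top",[c1(157,307)],0))
print("radii top px: stylus",)
for z in(140,):
  a=bp("top",[c1(207,278),c1(241,278)],z);print(np.linalg.norm(a[1]-a[0]))
  a=bp("top",[c1(60,311),c1(88,311)],100);print(np.linalg.norm(a[1]-a[0]))
for n,u,z in (("disp",(513,268),109),("jar",(489,198),40),("spool",(199,185),36)): print(n,bp("top",[u],z))
m=vision.camera_model("wrist");print("wrist cam",-cv2.Rodrigues(m['rvec'])[0].T@m['tvec'],cv2.Rodrigues(m['rvec'])[0])
from scipy.spatial.transform import Rotation as Ro
s=telemetry.sense();print(Ro.from_euler('xyz',s['orientation']).as_matrix())
```

```text
bar [[591.38877865  35.83275229  92.        ]
 [587.78894866 -73.97392115  92.        ]] 109.8656648229453
front panel front top edge [[ 633.52764775   91.4106727   107.        ]
 [ 627.20636928 -132.12478064  107.        ]] 223.62481404973258
case [[ 919.64241523   88.70530449  115.        ]
 [ 909.46927743 -149.69845049  115.        ]
 [ 654.49487617   92.37903568  115.        ]
 [ 653.19322342 -139.77612462  115.        ]]
styl top [[554.63939788 357.71506795 140.        ]]
stand top corners [[602.89868797 366.00363767  60.        ]
 [562.29281161 308.90259308  60.        ]
 [505.16515947 348.49889138  60.        ]
 [546.99642388 407.54309878  60.        ]] mean [554.33827073 357.73705523  60.        ]
scene styl top [[557.76695284 359.39957506 140.        ]]
scene stand [[509.92353539 349.58952257  60.        ]
 [549.14582614 408.34703876  60.        ]
 [606.9853516  367.93880938  60.        ]
 [566.53478506 310.60142091  60.        ]] [558.14737455 359.11919791  60.        ]
small top [[537.86755716 452.95713525  80.        ]] [[541.49437149 446.40333822   0.        ]] base big [[454.89283335 395.76857936   0.        ]] [[451.40403147 393.08509049   0.        ]] [[538.02319955 444.74112433   0.        ]]
radii top px: stylus
15.519922728583632
13.407734217776873
disp [[ 558.99196467 -308.25793447  109.        ]]
jar [[ 703.63574739 -292.49117803   40.        ]]
spool [[729.98647182 310.08807171  36.        ]]
wrist cam [110.59863692 645.95129782 373.85212163] [[ 2.96116791e-01  9.55151738e-01  5.18515498e-05]
 [ 9.02433811e-01 -2.79790929e-01  3.27612963e-01]
 [ 3.12934598e-01 -9.69649067e-02 -9.44812015e-01]]
[[-1.29384146e-06  2.96293352e-01  9.55096984e-01]
 [-2.30528145e-05  9.55096984e-01 -2.96293352e-01]
 [-1.00000000e+00 -2.24010302e-05  5.59465160e-06]]
```

The stylus in the white stand (top px 160,270) has a 16 mm handle and its top at z=140, so it is the one meant. The large one (143,325) and the small one (125,278) stand free on the bench and are look-alikes. The enlarged crop confirms this. I'll move above the bar next.

```bash
python3 -m handwheel '[[[0.025,-0.040,0],[0,0,-0.0815],0.03],[[0.025,-0.040,0],[0,0,-0.0815],0.03],[[0.025,-0.040,0],[0,0,-0.0815],0.03],[[0.025,-0.040,0],[0,0,-0.0815],0.03],[[0.025,-0.040,0],[0,0,-0.0815],0.03],[[0.025,-0.040,0],[0,0,-0.0815],0.03],[[0.025,-0.040,0],[0,0,-0.0815],0.03],[[0.025,-0.040,0],[0,0,-0.0815],0.03]]' 30
python3 -m handwheel '[[[0.025,-0.040,0],[0,0,-0.0815],0.03],[[0.025,-0.040,0],[0,0,-0.0815],0.03],[[0.025,-0.040,0],[0,0,-0.0815],0.03],[[0.025,-0.040,0],[0,0,-0.0815],0.03],[[0.025,-0.040,0],[0,0,-0.0815],0.03],[[0.025,-0.040,0],[0,0,-0.0815],0.03],[[0.025,-0.040,0],[0,0,-0.0815],0.03],[[0.024,-0.039,0],[0,0,-0.0815],0.03]]'
python3 - <<'E'
from h import *
from scipy.spatial.transform import Rotation as Ro
s=telemetry.sense();print(s['eef_pos'],Ro.from_euler('xyz',s['orientation']).as_matrix().round(3),s['joint_pos'].round(3),s['t'])
im=vision.snapshot("wrist");cv2.imwrite("pics/w1.png",im[:,:,::-1])
print(pj("wrist",[[591,-19,92],[592.4,35.5,92],[589.3,-73.5,92]]))
E
```

```text
t: 1.35
eef_pos: [393.3, 299.2, 231.6]
orientation: [1.407, 1.57, 0.451]
contact_force: [0.7, 0.6, 0.6]
finger_gap: 29.9
t: 2.15
eef_pos: [592.5, -20.2, 231.5]
orientation: [1.618, 1.57, 0.009]
contact_force: [0.3, 0.5, 0.3]
finger_gap: 30.1
[592.45734667 -20.16203932 231.5028488 ] [[ 0.001  0.999 -0.038]
 [ 0.    -0.038 -0.999]
 [-1.     0.001 -0.   ]] [-0.225  0.113  1.708  0.     1.32  -0.187] 2.15
[[315.98780285 217.73846535]
 [314.45254502 153.62754368]
 [317.02155431 274.39183404]]
```

View pics/w1.png

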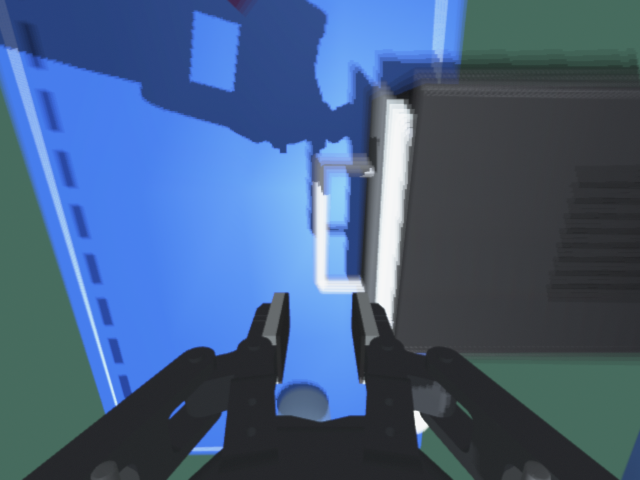

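Run:
```python
from h import *
im=vision.snapshot("wrist");cv2.imwrite("pics/w2.png",cv2.resize(im[130:330,280:480,::-1],None,fx=3,fy=3,interpolation=cv2.INTER_CUBIC))
np.save("w2.npy",im)
print(telemetry.sense()['eef_pos'],telemetry.sense()['joint_vel'].round(3))
m=vision.camera_model("wrist");np.save("w2m.npy",m)
print(pj("wrist",[[591,-19,92],[592.4,35.5,92],[589.3,-73.5,92]]))
```

```text
[593.58711647 -22.75587736 231.41072936] [ 0.066 -0.046  0.061  0.034  0.027 -0.012]
[[318.23486604 221.35986147]
 [317.13552899 157.67388881]
 [318.8853965  277.70494958]]
```

View pics/w2.png

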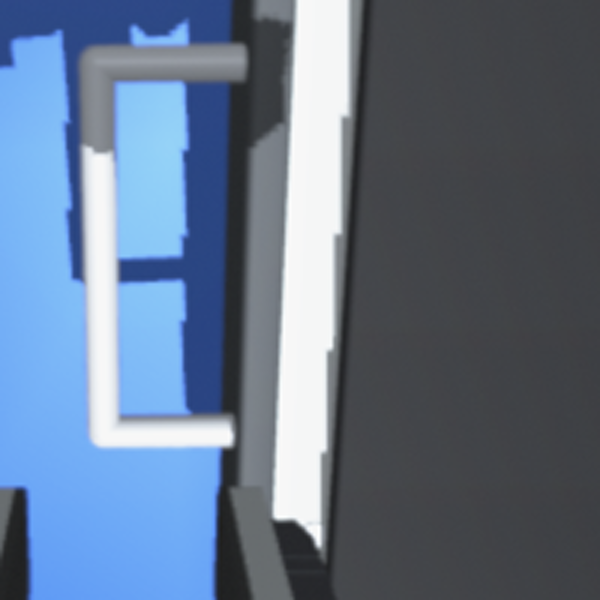

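Run:
```python
from h import *
m=np.load("w2m.npy",allow_pickle=True).item()
b=bp(m,[[312.5,151],[315,273.3]],92);print(b,b.mean(0),np.linalg.norm(b[1]-b[0]))
```

```text
[[588.84029938  40.97662769  92.        ]
 [585.88958496 -68.85528733  92.        ]] [587.36494217 -13.93932982  92.        ] 109.87154441895457
```

```bash
python3 -m handwheel '[[[-0.004,0.005,-0.03],[0,0,0],0.03],[[0,0,-0.03],[0,0,0],0.03],[[0,0,-0.03],[0,0,0],0.03],[[0,0,-0.03],[0,0,0],0.03],[[0,0,-0.02],[0,0,0],0.03],[[0,0,-0.015],[0,0,0],0.03],[[0,0,0],[0,0,0],0.03],[[0,0,0],[0,0,0],0.03]]' 30
python3 - <<'E'
from h import *
im=vision.snapshot("wrist");cv2.imwrite("pics/w3.png",im[:,:,::-1])
print(telemetry.sense()['eef_pos'],telemetry.sense()['contact_force'])
E
```

```text
t: 3.05
eef_pos: [588.1, -13.1, 77.0]
orientation: [1.428, 1.57, -0.176]
contact_force: [0.7, 0.1, 0.6]
finger_gap: 30.2
[588.55680603 -13.2325304   77.68382609] [-0.03390409  0.66107892  0.57906474]
```

View pics/w3.png

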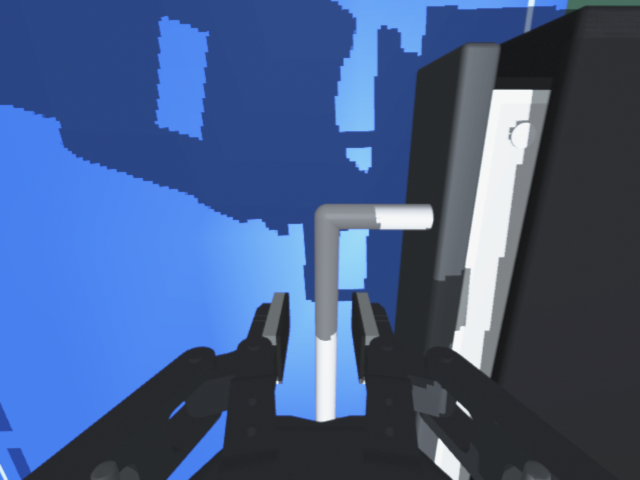

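The bar sits between the fingers (px 327,340). I'll close and pull.

```bash
python3 -m handwheel '[[[0,0,0],[0,0,0],0.0],[[0,0,0],[0,0,0],0.0],[[0,0,0],[0,0,0],0.0],[[0,0,0],[0,0,0],0.0],[[-0.01,0,0],[0,0,0],0.0],[[-0.015,0.001,0],[0,0,0],0.0],[[-0.015,0,0],[0,0,0],0.0],[[-0.015,0.001,0],[0,0,0],0.0]]' 30
python3 -m handwheel '[[[-0.015,0,0],[0,0,0],0.0],[[-0.015,0.001,0],[0,0,0],0.0],[[-0.015,0,0],[0,0,0],0.0],[[-0.01,0.001,0],[0,0,0],0.0],[[0,0,0],[0,0,0],0.0],[[0,0,0],[0,0,0],0.0],[[0,0,0],[0,0,0],0.0],[[0,0,0],[0,0,0],0.0]]'
python3 - <<'E'
from h import *
im=vision.snapshot("top");cv2.imwrite("pics/t2.png",im[:,:,::-1])
im=vision.snapshot("scene");cv2.imwrite("pics/s2.png",im[:,:,::-1])
E
```

```text
t: 3.9
eef_pos: [533.4, -11.4, 77.9]
orientation: [1.438, 1.567, -0.167]
contact_force: [2.8, -0.7, 6.8]
finger_gap: 8.7
t: 4.7
eef_pos: [478.3, -9.4, 77.9]
orientation: [1.322, 1.569, -0.282]
contact_force: [-1.5, 0.4, 9.3]
finger_gap: 8.7
```

View pics/t2.png

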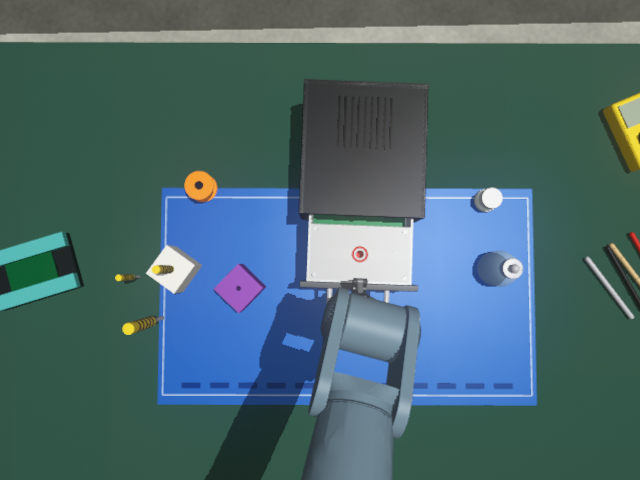

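```bash
python3 -m handwheel '[[[-0.005,0,0],[0,0,0],0.0],[[-0.005,0,0],[0,0,0],0.0],[[-0.003,0,0],[0,0,0],0.0],[[0,0,0],[0,0,0],0.0],[[0,0,0],[0,0,0],0.0],[[0,0,0],[0,0,0],0.0],[[0,0,0],[0,0,0],0.0],[[0,0,0],[0,0,0],0.0]]'
```

```text
t: 5.6
eef_pos: [465.6, -9.0, 77.9]
orientation: [1.736, 1.568, 0.131]
contact_force: [0.1, 3.4, 10.3]
finger_gap: 8.5
```

```bash
python3 -m handwheel '[[[-0.003,0,0],[0,0,0],0.0],[[-0.003,0,0],[0,0,0],0.0],[[-0.002,0,0],[0,0,0],0.0],[[0,0,0],[0,0,0],0.0],[[0,0,0],[0,0,0],0.0],[[0,0,0],[0,0,0],0.0],[[0,0,0],[0,0,0],0.0],[[0,0,0],[0,0,0],0.0]]'
python3 - <<'E'
from h import *
im=vision.snapshot("top");cv2.imwrite("pics/t3.png",cv2.resize(im[200:300,290:440,::-1],None,fx=5,fy=5,interpolation=cv2.INTER_CUBIC))
E
```

```text
t: 6.4
eef_pos: [465.4, -9.1, 78.3]
orientation: [1.613, 1.544, 0.006]
contact_force: [38.3, 7.6, -25.3]
finger_gap: 8.7
```

View pics/t3.png

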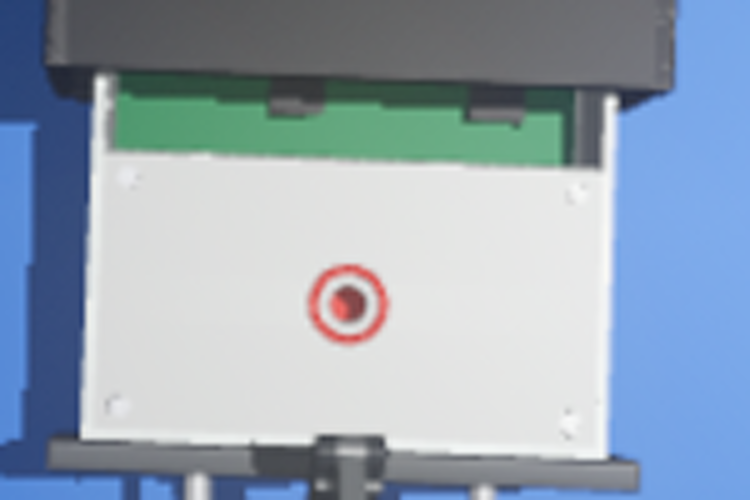

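The tray is at its stop (38 N). I'll relax, release and rise.

```bash
python3 -m handwheel '[[[0.004,0,0],[0,0,0],0.0],[[0.004,0,0],[0,0,0],0.0],[[0,0,0],[0,0,0],0.03],[[0,0,0],[0,0,0],0.03],[[0,0,0.01],[0,0,0],0.03],[[0,0,0.04],[0,0,0],0.03],[[0,0,0.04],[0,0,0],0.03],[[0,0,0.04],[0,0,0],0.03]]'
python3 - <<'E'
from h import *
from scipy.spatial.transform import Rotation as Ro
ap=bp("top",[[290+348/5,200+304/5]],102);print("ap top",ap)
im=vision.snapshot("scene");cv2.imwrite("pics/s4.png",cv2.resize(im[150:300,200:350,::-1],None,fx=4,fy=4,interpolation=cv2.INTER_CUBIC))
s=telemetry.sense();print(s['eef_pos'],Ro.from_euler('xyz',s['orientation']).as_matrix().round(3),s['contact_force'].round(1))
E
```

```text
t: 7.25
eef_pos: [463.7, -9.1, 207.8]
orientation: [-1.636, 1.57, 3.042]
contact_force: [1.4, -0.4, 0.4]
finger_gap: 30.0
ap top [[571.99832473 -17.85580873 102.        ]]
[467.79256671 -10.04723813 215.58308606] [[ 0.012  0.999 -0.034]
 [-0.003 -0.034 -0.999]
 [-1.     0.012  0.003]] [3.3 0.1 3.7]
```

View pics/s4.png

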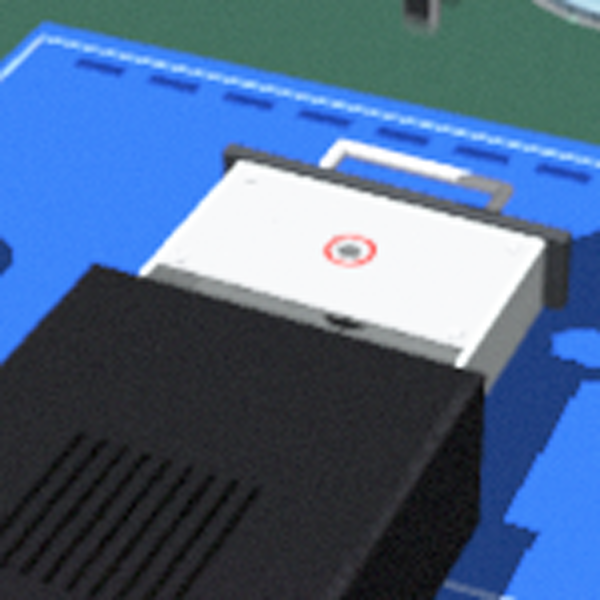

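Run:
```python
from h import *
print("ap scene",bp("scene",[[200+349.5/4,150+250.5/4]],102))
from scipy.spatial.transform import Rotation as Ro
s=telemetry.sense();print(s['t'],s['eef_pos'],s['joint_pos'])
```

```text
ap scene [[576.32403861 -15.26611548 102.        ]]
7.3 [467.79256671 -10.04723813 215.58308606] [-2.64431528e-01 -1.90017232e-01  2.03168334e+00 -1.45293178e-04
  1.28772685e+00 -2.30486327e-01]
```

```bash
python3 -m handwheel '[[[0.011,0.046,0],[0,0,0],0.05],[[0.011,0.046,0],[0,0,0],0.05],[[0.011,0.046,0],[0,0,0],0.05],[[0.011,0.046,0],[0,0,0],0.05],[[0.011,0.046,0],[0,0,0],0.05],[[0.011,0.046,0],[0,0,0],0.05],[[0.011,0.046,0],[0,0,0],0.05],[[0.011,0.046,0],[0,0,0],0.05]]'
python3 -m handwheel '[[[0,0,0],[0,0,0],0.05],[[0,0,0],[0,0,0],0.05],[[0,0,0],[0,0,0],0.05],[[0,0,0],[0,0,0],0.05],[[0,0,0],[0,0,0],0.05],[[0,0,0],[0,0,0],0.05],[[0,0,0],[0,0,0],0.05],[[0,0,0],[0,0,0],0.05]]'
python3 - <<'E'
from h import *
from scipy.spatial.transform import Rotation as Ro
m=vision.camera_model("wrist")
s=telemetry.sense();print(s['eef_pos'],Ro.from_euler('xyz',s['orientation']).as_matrix().round(3),s['joint_pos'].round(2))
im=vision.snapshot("wrist");cv2.imwrite("pics/w5.png",im[:,:,::-1])
print(m); print(pj(m,[[556,358.4,140],[556,358.4,60]]))
E
```

```text
t: 8.1
eef_pos: [552.3, 360.5, 206.3]
orientation: [-0.563, 1.57, -2.168]
contact_force: [0.5, -0.4, 0.2]
finger_gap: 50.5
t: 8.9
eef_pos: [552.6, 358.6, 206.4]
orientation: [1.916, 1.571, 0.311]
contact_force: [0.1, 0.7, -0.2]
finger_gap: 49.8
[552.60750352 358.61375173 206.37738828] [[ 0.     0.999 -0.034]
 [ 0.    -0.034 -0.999]
 [-1.     0.    -0.   ]] [ 0.4   0.29  1.55 -0.    1.3   0.44]
{'fx': 333.780645346637, 'fy': 333.780645346637, 'cx': 320.19434170875775, 'cy': 239.65076763492817, 'rvec': array([-2.80713071,  0.04779624,  0.00872537]), 'tvec': array([-538.85185916,  321.92430184,  481.38594922])}
[[326.90910263 256.85310621]
 [325.26289852 223.41998119]]
```

View pics/w5.png

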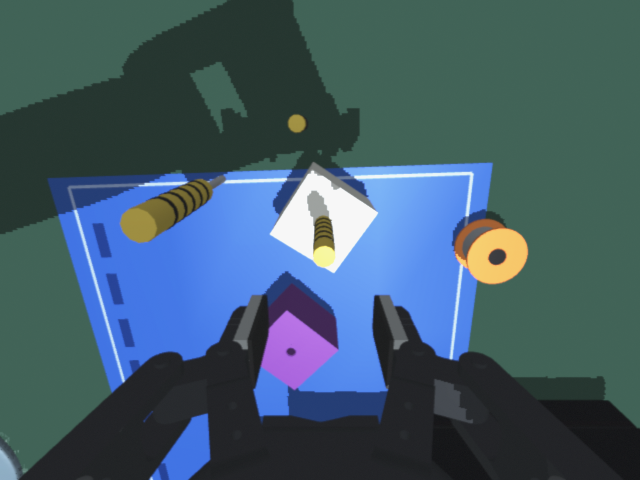

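Stylus top is at px (324,257), which puts it at about (554, 358.5). I'll descend.

```bash
python3 -m handwheel '[[[0.0015,0,-0.025],[0,0,0],0.05],[[0,0,-0.025],[0,0,0],0.05],[[0,0,-0.025],[0,0,0],0.05],[[0,0,-0.025],[0,0,0],0.05],[[0,0,-0.015],[0,0,0],0.05],[[0,0,-0.010],[0,0,0],0.05],[[0,0,0],[0,0,0],0.05],[[0,0,0],[0,0,0],0.05]]'
python3 - <<'E'
from h import *
im=vision.snapshot("wrist");cv2.imwrite("pics/w6.png",im[:,:,::-1])
E
```

```text
t: 9.75
eef_pos: [554.8, 359.2, 82.3]
orientation: [2.019, 1.569, 0.414]
contact_force: [0.1, -0.1, 1.0]
finger_gap: 49.9
```

View pics/w6.png

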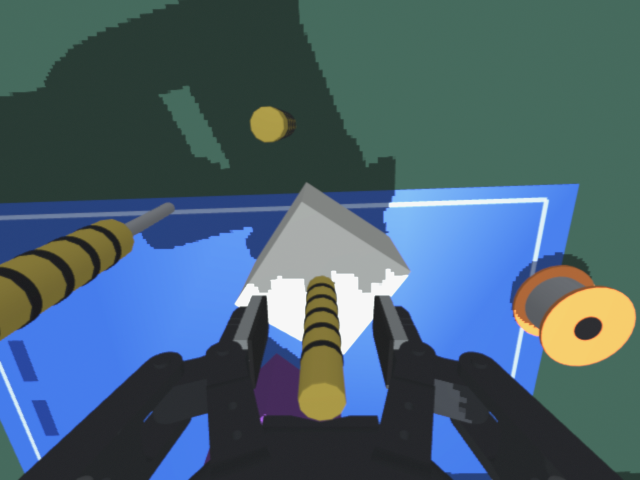

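```bash
python3 -m handwheel '[[[0,0,0],[0,0,0],0.0],[[0,0,0],[0,0,0],0.0],[[0,0,0],[0,0,0],0.0],[[0,0,0],[0,0,0],0.0],[[0,0,0],[0,0,0],0.0],[[0,0,0],[0,0,0],0.0],[[0,0,0],[0,0,0],0.0],[[0,0,0],[0,0,0],0.0]]' 60
python3 -m handwheel '[[[0,0,0.01],[0,0,0],0.0],[[0,0,0.015],[0,0,0],0.0],[[0,0,0.02],[0,0,0],0.0],[[0,0,0.02],[0,0,0],0.0],[[0,0,0.02],[0,0,0],0.0],[[0,0,0.02],[0,0,0],0.0],[[0,0,0.015],[0,0,0],0.0],[[0,0,0],[0,0,0],0.0]]'
python3 - <<'E'
from h import *
im=vision.snapshot("wrist");cv2.imwrite("pics/w7.png",im[:,:,::-1])
im=vision.snapshot("top");cv2.imwrite("pics/t7.png",im[:,:,::-1])
print(telemetry.sense()['contact_force'].round(1),telemetry.sense()['ft_torque'].round(2))
E
```

```text
t: 10.6
eef_pos: [554.6, 359.1, 82.3]
orientation: [2.053, 1.57, 0.448]
contact_force: [-1.4, -0.9, 6.5]
finger_gap: 14.7
t: 11.4
eef_pos: [555.4, 359.4, 204.9]
orientation: [2.009, 1.565, 0.405]
contact_force: [0.9, 0.4, -0.3]
finger_gap: 14.6
[ 0.1  0.1 -1.1] [ 0.02  0.08 -0.02]
```

View pics/w7.png

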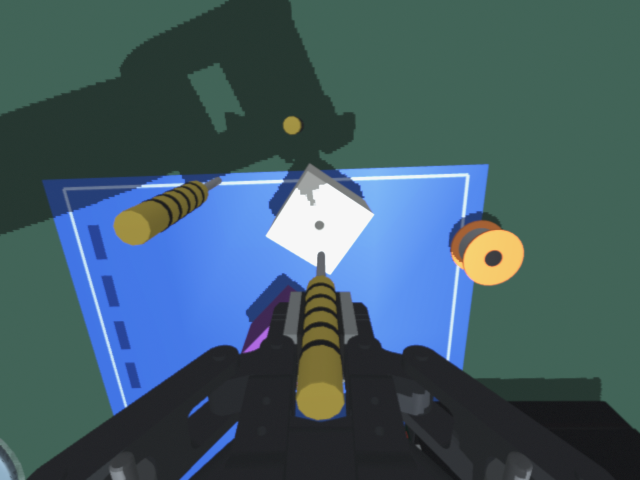

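```bash
python3 -m handwheel '[[[0.002,-0.03,0.0],[0,0,0],0.0],[[0.002,-0.045,0.01],[0,0,0],0.0],[[0.002,-0.045,0],[0,0,0],0.0],[[0.002,-0.045,0],[0,0,0],0.0],[[0.002,-0.045,0],[0,0,0],0.0],[[0.002,-0.045,0],[0,0,0],0.0],[[0.002,-0.045,0],[0,0,0],0.0],[[0.002,-0.04,0],[0,0,0],0.0]]'
python3 -m handwheel '[[[0.001,-0.02,0],[0,0,0],0.0],[[0,-0.01,0],[0,0,0],0.0],[[0,-0.005,0],[0,0,0],0.0],[[0,0,-0.01],[0,0,0],0.0],[[0,0,0],[0,0,0],0.0],[[0,0,0],[0,0,0],0.0],[[0,0,0],[0,0,0],0.0],[[0,0,0],[0,0,0],0.0]]'
python3 - <<'E'
from h import *
s=telemetry.sense();print(s['eef_pos'])
im=vision.snapshot("wrist");cv2.imwrite("pics/w8.png",im[:,:,::-1])
im=vision.snapshot("scene");cv2.imwrite("pics/s8.png",cv2.resize(im[100:300,200:400,::-1],None,fx=3,fy=3,interpolation=cv2.INTER_CUBIC))
E
```

```text
t: 12.3
eef_pos: [568.9, 16.9, 209.6]
orientation: [-1.654, 1.568, 3.024]
contact_force: [1.1, 1.2, -0.3]
finger_gap: 14.6
t: 13.1
eef_pos: [571.2, -15.7, 201.6]
orientation: [1.406, 1.57, -0.198]
contact_force: [-0.2, 0.4, -1.1]
finger_gap: 14.9
[571.24522226 -15.68666989 201.56476849]
```

View pics/w8.png

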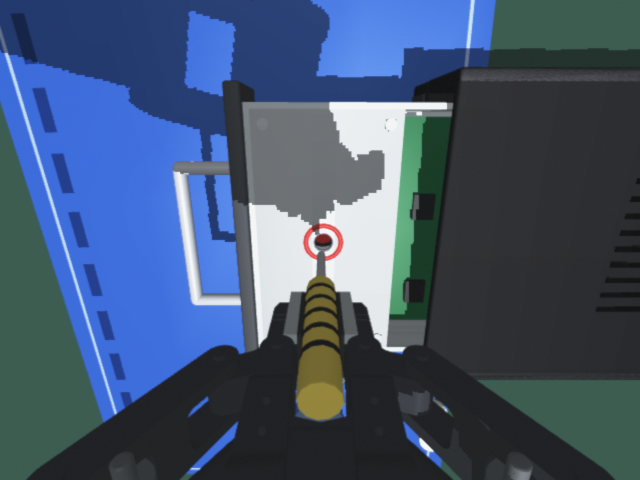

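View pics/s8.png

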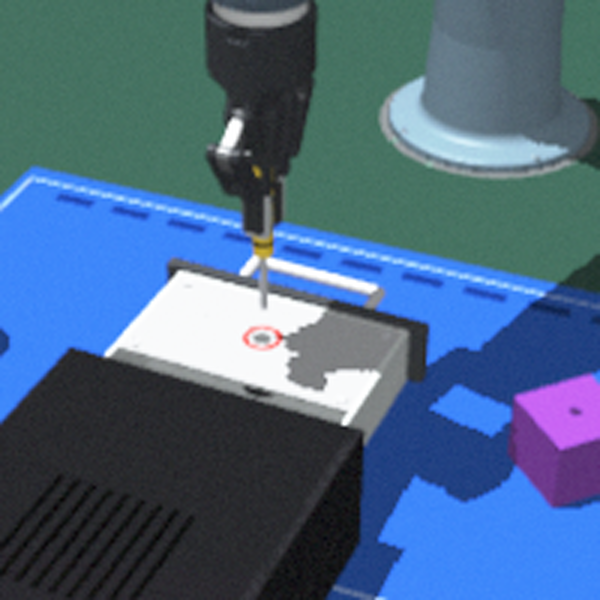

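```bash
python3 -m handwheel '[[[0.001,0,-0.010],[0,0,0],0.0],[[0,0,-0.010],[0,0,0],0.0],[[0,0,0],[0,0,0],0.0],[[0,0,0],[0,0,0],0.0],[[0,0,0],[0,0,0],0.0],[[0,0,0],[0,0,0],0.0],[[0,0,0],[0,0,0],0.0],[[0,0,0],[0,0,0],0.0]]'
python3 - <<'E'
from h import *
s=telemetry.sense();print(s['eef_pos'])
im=vision.snapshot("wrist");cv2.imwrite("pics/w9.png",cv2.resize(im[200:300,270:370,::-1],None,fx=6,fy=6,interpolation=cv2.INTER_CUBIC))
im=vision.snapshot("scene");cv2.imwrite("pics/s9.png",cv2.resize(im[160:240,250:330,::-1],None,fx=7,fy=7,interpolation=cv2.INTER_CUBIC))
tip=[s['eef_pos'][0],s['eef_pos'][1]-.6,s['eef_pos'][2]-72.3]
print("pred tip",tip,pj("wrist",[tip]),pj("scene",[tip]))
E
```

```text
t: 14.0
eef_pos: [572.2, -16.2, 181.5]
orientation: [1.442, 1.57, -0.163]
contact_force: [0.0, 0.4, 0.2]
finger_gap: 14.4
[572.21404968 -16.19787121 181.53937885]
pred tip [np.float64(572.2140496844928), np.float64(-16.79787121208551), np.float64(109.239378852022)] [[321.97480087 254.35820528]] [[287.42320131 208.97243978]]
```

View pics/w9.png

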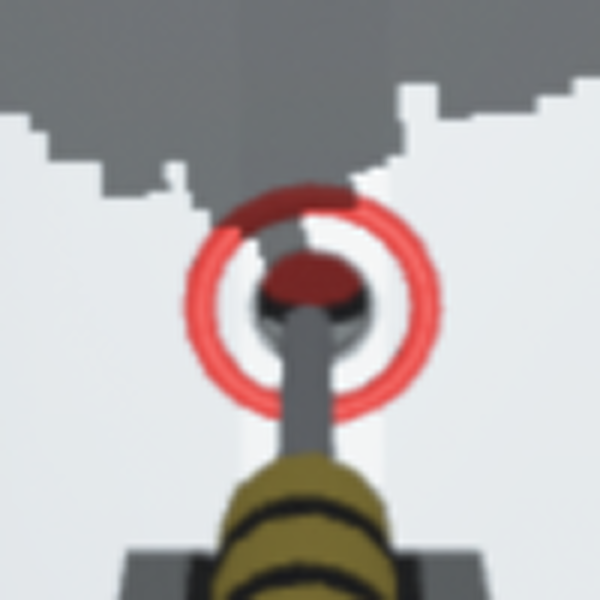

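View pics/s9.png

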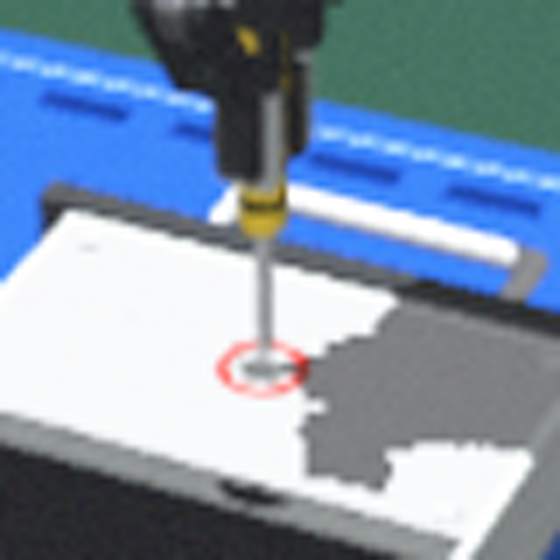

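Run:
```python
from h import *
zt=109.2
for zt in (108,109.2,110.5):
  print(zt,"wrist tip-hole",(bp("wrist",[[270+308/6,200+314/6]],zt)-bp("wrist",[[270+313/6,200+304/6]],102)).round(1),
  "scene",(bp("scene",[[250+265/7,160+349/7]],zt)-bp("scene",[[250+262/7,160+369/7]],102)).round(1))
```

```text
108 wrist tip-hole [[-0.6  1.1  6. ]] scene [[-3.1 -0.2  6. ]]
109.2 wrist tip-hole [[-0.6  1.6  7.2]] scene [[-1.6  0.5  7.2]]
110.5 wrist tip-hole [[-0.6  2.1  8.5]] scene [[-0.   1.2  8.5]]
```

```bash
python3 -m handwheel '[[[0.0008,-0.001,0],[0,0,0],0.0],[[0,0,-0.003],[0,0,0],0.0],[[0,0,-0.003],[0,0,0],0.0],[[0,0,-0.003],[0,0,0],0.0],[[0,0,-0.003],[0,0,0],0.0],[[0,0,-0.003],[0,0,0],0.0],[[0,0,-0.003],[0,0,0],0.0],[[0,0,0],[0,0,0],0.0]]'
python3 - <<'E'
from h import *
s=telemetry.sense();print(s['eef_pos'],s['contact_force'])
im=vision.snapshot("wrist");cv2.imwrite("pics/w10.png",cv2.resize(im[200:300,270:370,::-1],None,fx=6,fy=6,interpolation=cv2.INTER_CUBIC))
im=vision.snapshot("scene");cv2.imwrite("pics/s10.png",cv2.resize(im[160:240,250:330,::-1],None,fx=7,fy=7,interpolation=cv2.INTER_CUBIC))
E
```

```text
t: 14.9
eef_pos: [572.5, -17.1, 162.6]
orientation: [-1.753, 1.57, 2.925]
contact_force: [-0.4, -0.1, -0.3]
finger_gap: 14.6
[572.52662712 -17.11087893 162.63205765] [-0.4445544  -0.10036142 -0.33885274]
```

View pics/w10.png

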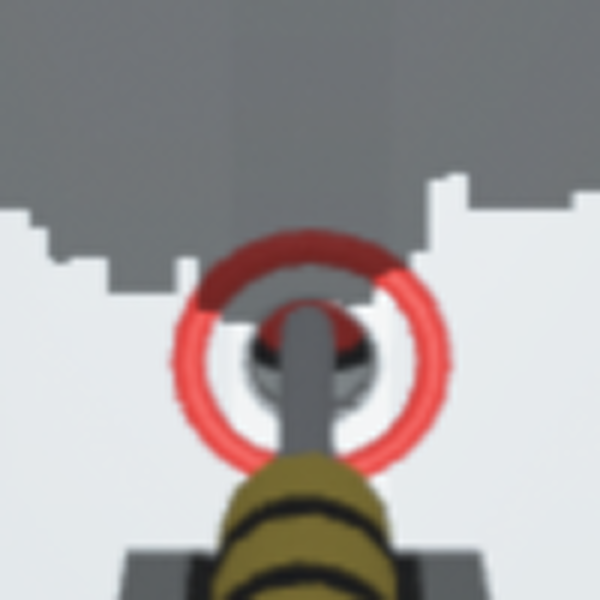

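View pics/s10.png

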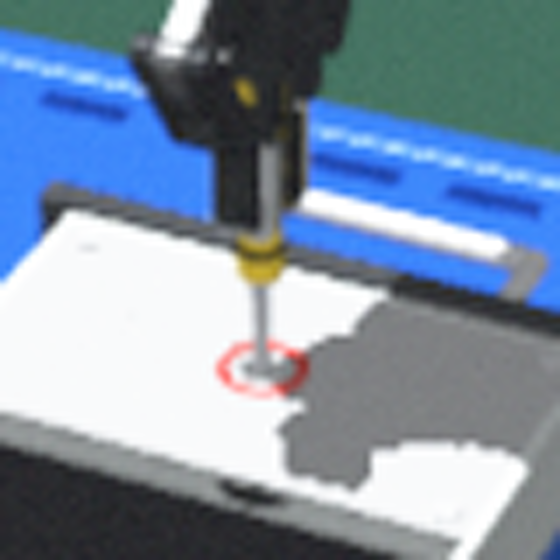

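```bash
python3 - <<'E'
from h import *
print("wrist tip-hole",(bp("wrist",[[270+309/6,200+314/6]],90.3)-bp("wrist",[[270+312/6,200+353/6]],102)).round(1))
E
python3 -m handwheel '[[[0.0005,0,-0.003],[0,0,0],0.0],[[0,0,-0.003],[0,0,0],0.0],[[0,0,-0.003],[0,0,0],0.0],[[0,0,-0.002],[0,0,0],0.0],[[0,0,0],[0,0,0],0.0],[[0,0,0],[0,0,0],0.0],[[0,0,0],[0,0,0],0.0],[[0,0,0],[0,0,0],0.0]]'
```

```text
wrist tip-hole [[ -0.3   0.  -11.7]]
t: 15.8
eef_pos: [573.5, -17.2, 152.5]
orientation: [1.341, 1.571, -0.263]
contact_force: [-0.8, -0.5, -0.7]
finger_gap: 14.4
```

Centred, with the tip near z=80. I'll press slowly while watching the force.

```bash
python3 -m handwheel '[[[0,0,-0.001],[0,0,0],0.0],[[0,0,-0.001],[0,0,0],0.0],[[0,0,-0.001],[0,0,0],0.0],[[0,0,-0.001],[0,0,0],0.0],[[0,0,-0.001],[0,0,0],0.0],[[0,0,0],[0,0,0],0.0],[[0,0,0],[0,0,0],0.0],[[0,0,0],[0,0,0],0.0]]'
```

```text
t: 16.6
eef_pos: [573.5, -17.2, 147.5]
orientation: [1.394, 1.57, -0.211]
contact_force: [-1.0, 1.0, 2.8]
finger_gap: 14.4
```

```bash
python3 -m handwheel '[[[0,0,-0.001],[0,0,0],0.0],[[0,0,-0.001],[0,0,0],0.0],[[0,0,0],[0,0,0],0.0],[[0,0,0],[0,0,0],0.0],[[0,0,0],[0,0,0],0.0],[[0,0,0],[0,0,0],0.0],[[0,0,0],[0,0,0],0.0],[[0,0,0],[0,0,0],0.0]]'
```

```text
t: 17.4
eef_pos: [573.5, -17.2, 145.4]
orientation: [1.436, 1.57, -0.169]
contact_force: [-0.5, -0.0, 4.8]
finger_gap: 14.4
```

```bash
python3 -m handwheel '[[[0,0,-0.001],[0,0,0],0.0],[[0,0,-0.0005],[0,0,0],0.0],[[0,0,0],[0,0,0],0.0],[[0,0,0],[0,0,0],0.0],[[0,0,0],[0,0,0],0.0],[[0,0,0],[0,0,0],0.0],[[0,0,0],[0,0,0],0.0],[[0,0,0],[0,0,0],0.0]]'
```

```text
t: 18.2
eef_pos: [573.6, -17.2, 144.1]
orientation: [1.421, 1.57, -0.184]
contact_force: [-0.4, 0.5, 5.0]
finger_gap: 14.6
```

```bash
python3 -m handwheel '[[[0,0,-0.0005],[0,0,0],0.0],[[0,0,-0.0005],[0,0,0],0.0],[[0,0,0],[0,0,0],0.0],[[0,0,0],[0,0,0],0.0],[[0,0,0],[0,0,0],0.0],[[0,0,0],[0,0,0],0.0],[[0,0,0],[0,0,0],0.0],[[0,0,0],[0,0,0],0.0]]'
```

```text
t: 19.0
eef_pos: [574.0, -17.3, 144.0]
orientation: [1.403, 1.569, -0.202]
contact_force: [-1.4, 1.0, 8.5]
finger_gap: 14.5
```

```bash
python3 -m handwheel '[[[0,0,-0.0005],[0,0,0],0.0],[[0,0,0],[0,0,0],0.0],[[0,0,0],[0,0,0],0.0],[[0,0,0],[0,0,0],0.0],[[0,0,0],[0,0,0],0.0],[[0,0,0],[0,0,0],0.0],[[0,0,0],[0,0,0],0.0],[[0,0,0],[0,0,0],0.0]]'
python3 - <<'E'
from h import *
im=vision.snapshot("wrist");cv2.imwrite("pics/w11.png",im[:,:,::-1])
im=vision.snapshot("scene");cv2.imwrite("pics/s11.png",im[:,:,::-1])
s=telemetry.sense();print(s['eef_pos'],s['contact_force'])
E
```

```text
t: 19.8
eef_pos: [574.4, -17.3, 143.9]
orientation: [1.44, 1.568, -0.164]
contact_force: [-1.5, 0.7, 10.8]
finger_gap: 14.7
[574.37257094 -17.32587426 143.92629145] [-0.2115446  -0.71552801 10.04944466]
```

View pics/w11.png

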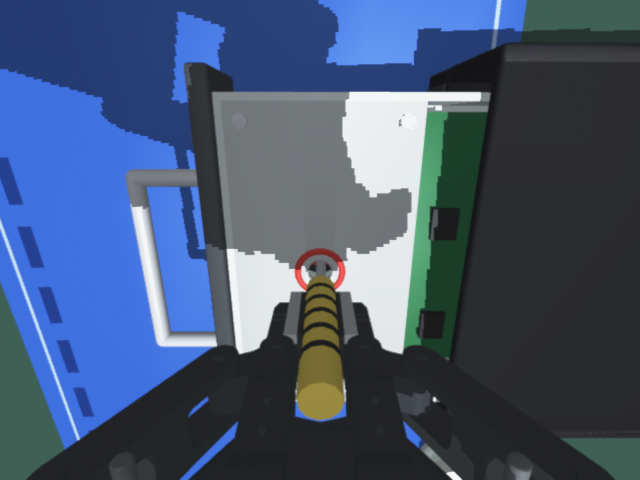

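View pics/s11.png

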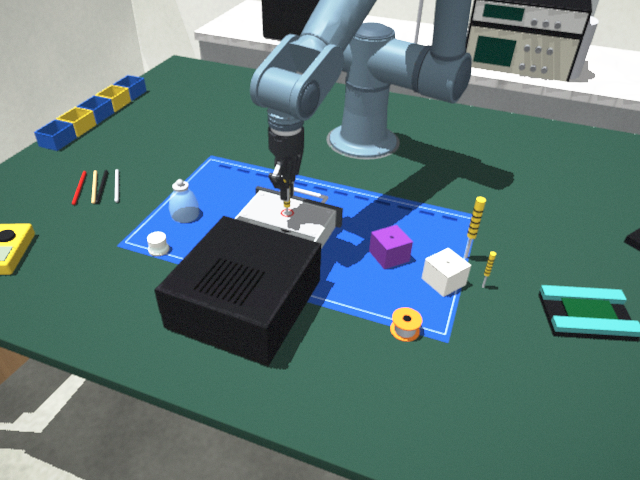

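```bash
python3 -c "
from station import bot; print(bot.close_job())"
```

```text
the job is handed in; nothing more can be done
None
```

I pulled the tray to its stop, took the 16 mm-handled stylus out of the white stand, put its tip through the red-ringed hole and pressed the reset button to the bottom. The job was handed in at about 20 s with the stylus still gripped and the button held down; no verdict was reported.

**Last checks**
- **Tray:** it read 38 N against its stop when pulled open, and it still shows open in the final wrist and scene pictures.
- **Button:** the TCP stopped going down at about 143.9 mm while the upward force rose to about 10 N. That puts the tip at about z = 72 mm, the bottom of the button's travel.
- **Tip in the hole:** it was within about 0.5 mm of the hole's axis in the wrist picture, before pressing. While pressing, the TCP drifted about 1 mm in x, and I did not re-measure the offset afterwards.
- **Grip:** the gap was 14.5 mm on the 16 mm handle at 60 N, and the stylus did not appear to slip.
- **Bystanders:** the dispenser, jar and spool appear unmoved, as do the look-alikes.

**Disagreement:** the scene and top cameras differ by about 4 mm in absolute x. I used offsets relative to the hole and confirmed them with the wrist camera.

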